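# Clip the design card to its board in a tattoo studio

## Robot

A 6-joint arm with a two-finger parallel gripper is mounted at the origin on the work surface. World frame = base frame: x ahead of the robot, y to its left, z up, the work surface at z = 0. Lengths are in mm, angles in rad, forces in N, time in s.
With the tool pointing down it reaches from about 275 to 1000 mm from the base axis. Payload 8.4 kg.
Tool frame: the origin (TCP) lies midway between the tips of the shut fingers; the grasp point (between the pads) lies 19 mm behind it; y points along the fingers, z is the direction in which the jaws open and shut, and the axes are right-handed (so a half turn about y gives the same grasp; the last joint's range is limited). The gripper opens to 85 mm and grips with 20 to 120 N. Pads are 22 mm wide; open, the fingers measure 114 mm over their backs; the gripper's body (76 mm by 85 mm) begins 54 mm behind the grasp point. The pads swing forward as they close: fully open they stand 13 mm farther back than shut.
Start: joints at [-1.305, 0.353, 1.633, -0, 1.155, -0.002], TCP at [165.38, -602.725, 231.281] pointing down, gripper open.
Joint ranges: [-2.63, 2.63], [-0.92, 2.1], [0.06, 2.66], [-1.3, 4.44], [0, 2.69], [-3.02, 3.02]. Speed limits (rad/s): [2.22, 2.22, 2.79, 3.14, 3.14, 3.14].

## Interface

Orientations are given as [roll, pitch, yaw] about the fixed x, y, z axes, in that order (R = Rz(yaw) Ry(pitch) Rx(roll)).
In Python, from rig import r gives the robot as it stands. The module is installed in compiled form; this text tells all that it offers.
- The arm moves only by the tool apply_moves, never from a script. Its argument "plan" is text: rows parted by semicolons, each of 7 numbers parted by spaces: the shift along the tool's x, y, z in cm, then the turn, a rotation vector about the tool's x, y, z in degrees, then the closure, from 0 (fully open) to 1 (shut). A call has 1 to 20 rows; each row shifts and turns the pose as measured when the row begins, along the tool's axes as they then stand; what a row does not reach is not made up. A row lasts 1/10 s, in which the tool goes at most 50 mm and 8.59 degrees, less where a joint would pass 70% of its speed; a pose out of reach is approached as far as the arm can. A call is refused whole if a number of a shift passes 5 or a number of a turn 8.59, either way. A call with a gripper value outside its range is refused whole. The fingers move at their own pace and stop on an object; "squeeze" is the grip in N (left out, the last holds). Time passes only in rows, so rows that do not move let the fingers close. It gives the time, the measured TCP pose, the force and the opening at its end, in the units of the state.
- r.sense(): the state, without advancing time (a new reading comes with each control period).
- r.grab_frame(name): name is "scene" or "top" or "wrist"; returns the picture (400x640x3 uint8, blue, green, red); there is no depth.
- r.get_calibration(name): a dict with "vertical_fov" (degrees; the focal length in pixels is half the picture's height over the tangent of half this angle, whatever the lens; pixels are square), "cx", "cy" (the principal point, pixels), "R" (3x3) and "t" (3): a world point X has camera coordinates R X + t; the wrist camera has in their place "hand_eye" (4x4, takes a point from camera to tool coordinates, whose origin is the TCP and whose axes are the tool frame's). Camera axes: x right, y down, z forward; pixel columns grow to the right and rows downward; lengths in mm; the calibration is good to about 2 mm. A picture is of the moment at which its call begins: read the wrist's pose just before it. get_calibration takes no time and is no camera call.
- r.sign_off(): hands the job in, once; it reports no verdict.
The state is a dict: "clock": time; "qpos": joint angles; "qvel": joint speeds; "joint_efforts": joint torques, N m; "eef_pos": TCP position; "tcp_rot": TCP orientation; "contact_force": force on the tool from outside, world axes, zero at the start; "wrist_torque": the same for the moment, N m; "opening": opening from 0.0 (shut) to 1.0 (fully open).
Only numpy, scipy, OpenCV 4.12 (cv2) and the standard library are available. Lean on these libraries where they do the work, as an engineer would, in place of code of your own. Each camera call takes 0.05 s, during which the arm holds its last target. There are 200 camera calls.

## Task

Squeeze the green spring clip off its rack and clip it upright over the top edge of the board, at the orange mark and well pushed down, so that it grips the white design card and the board together. The card must stay standing in its holder and the red clip on the rack. Do not shift the inks, cup and other things around.

Things in the scene. Friction and masses are not known exactly. Their poses are not given: they have to be found in the camera images.
- clip: Green spring clip (about 50 g), 26 mm wide along its x, parked astride the rack's strip, jaws down, handles up. Origin: centre of its pivot barrel, a 5.5 mm radius steel bar along its x that bears on the edge when the clip is pushed fully down. z points up along the handles, y is the squeezing direction; the halves mirror each other, so half a turn about z changes nothing.
- clip_handles (a point): Midway between the green clip's handles, 33 mm above its origin: good height to squeeze. Handles: 24 mm wide, 4 mm thick plates from 5 to 46 mm above the origin, splayed, 50 mm over their outsides at the top when parked; squeezed to the stop they are parallel, about 21 mm over their outsides. Squeezing takes 8 to 14 N per finger; more does no harm.
- clip_jaw (a joint): Opening angle of each half of the green clip, rad: 0 = jaws 8 mm apart (parked), 0.30 = squeezed against the stop, -0.09 = almost shut on nothing. Both halves turn equally.
- clip_jaws (a point): Midway between the green clip's jaws, 30 mm below its origin. Jaws: black rubber pads 24 mm wide reaching from 21 to 39 mm below the origin, 8 mm apart when parked, 20 (top) to 30 mm (tips) apart when fully squeezed; a spring closes them with about 8 N.
- spare: Red spring clip, same shape and frame as the green one, parked on the same rack 80 mm (centre to centre) from it, on either side. Leave it there.
- rack: Clip rack, fixed: a black foot 190 x 56 x 12 mm with an upright aluminium strip 180 mm long (its x) and 8 mm thick (its y), its top edge 72 mm above the table. Origin: centre of the foot's underside, z up. The parked clips' origins are 80 mm above the table.
- board: Dark upright board, fixed, on a black foot 200 x 90 x 14 mm. Origin: centre of the foot's underside, z up; board 190 mm long (its x), 5 mm thick (its y, -2.5 to +2.5 mm), top edge 120 mm above the table. On its +y side a clear 30 mm high lip holds the card's foot against it. A 12 mm wide orange mark on its back and top edge shows the middle (x = 0).
- board_mark (a point): Middle of the top edge of board and card together, at the orange mark: 120 mm above the table, 2 mm to the +y side of the board's middle plane. Axes as board.
- card: Loose stiff white card with a coloured motif, 150 mm wide (its x), 3 mm thick (its y), 104 mm high, 60 g, standing in the holder on the board's +y side, its top 2 mm below the board's top; it may lean up to 4 mm away from the board at the top. Origin: centre of its lower edge.
- ink_green: Green ink bottle, 30 mm across, 95 mm high; origin under its centre.
- ink_blue: Blue ink bottle, same shape.
- ink_red: Red ink bottle, same shape.
- cup: Black plastic cup, 74 mm across, 100 mm high; origin under its centre.
- palette: White ink palette, 100 x 65 x 12 mm, lying on the table; origin under its centre.
- wrap: Roll of black grip wrap lying on the table, 38 mm across, 55 mm long; origin under its centre.
- machine: Red pen-shaped tattoo machine lying on the table, about 135 mm long, 26 mm across; origin under its middle.
Not all that is in view belongs to the job. Leave any blue or purple look-alike of the clip alone. What is shaped like the board but purple is not meant.

How it is judged:
By the outcome, as a careful person would: the job done as asked, in the order asked, and still so for the second after the job is handed in, with the robot touching nothing.
It also fails if it takes over 42 s, if anything falls off the work surface, if the arm or the gripper's body presses on something with over 40 N, if the wrist force passes 120 N, or if a joint passes its speed limit or range.

## Working session

There is one attempt and no reset: what is moved stays moved. The work goes in short steps, Python scripts to look and compute and a tool call to move; the robot and the scene stay as the last step left them, time stands still between calls to the robot, and variables do not carry over. Pictures are saved under pics/ and viewed, about 8 in all and at most 12, crops included, and the job is handed in when it is done.

Besides the shell and the picture viewer there is one more tool, called after ">>>" as name(argument=value, ...) on one line, values as JSON. apply_moves: Moves the arm, as the interface text tells. Its arguments: {"type":"object","properties":{"plan":{"type":"string"},"squeeze":{"type":"number"}},"required":["plan"]}

```bash
mkdir -p pics
python3 - <<'E'
from rig import r
import cv2,numpy as np
s=r.sense();print(s)
for n in("scene","top","wrist"):
    im=r.grab_frame(n);cv2.imwrite(f"pics/{n}0.png",im);c=r.get_calibration(n);print(n,{k:np.round(v,4).tolist() for k,v in c.items() if not isinstance(v,str)}, [v for v in c.values() if isinstance(v,str)])
E
```

```text
{'clock': 0.0, 'qpos': array([-1.30542940e+00,  3.53664507e-01,  1.63413153e+00,  3.33472607e-06,
        1.15519919e+00, -2.36389960e-03]), 'qvel': array([-3.34066826e-04,  6.36835925e-04, -2.33927257e-05, -1.01798188e-03,
        3.98333511e-04,  8.73480627e-05]), 'joint_efforts': array([ 2.04285247e-04, -6.05241537e+01, -3.42064476e+01, -4.73496084e-05,
        9.16445075e-03,  2.03057078e-05]), 'eef_pos': array([ 165.23795895, -602.26854542,  230.55257773]), 'tcp_rot': array([-1.57219889e+00,  6.36449407e-06, -2.87386318e+00]), 'contact_force': array([1.15101688, 0.20103029, 0.1951196 ]), 'wrist_torque': array([-0.00883972,  0.00848811, -0.00682213]), 'opening': 1.0000150523321867}
scene {'vertical_fov': 53.4777, 'cx': 317.4595, 'cy': 198.4745, 'R': [[0.2926, 0.9562, -0.0051], [0.6819, -0.2124, -0.6999], [-0.6704, 0.2013, -0.7142]], 't': [-147.3461, -307.6628, 1435.1933]} []
top {'vertical_fov': 51.1914, 'cx': 321.1275, 'cy': 198.1947, 'R': [[-0.0259, -0.9997, -0.0043], [-0.972, 0.0262, -0.2333], [0.2334, -0.0018, -0.9724]], 't': [15.8275, 579.2557, 1004.4828]} []
wrist {'vertical_fov': 65.3811, 'cx': 321.2025, 'cy': 199.73, 'hand_eye': [[0.0001, 0.9461, 0.3239, -84.6887], [-0.0011, -0.3239, 0.9461, -141.1022], [1.0, -0.0005, 0.001, 0.5195], [0.0, 0.0, 0.0, 1.0]]} []
```

View pics/scene0.png

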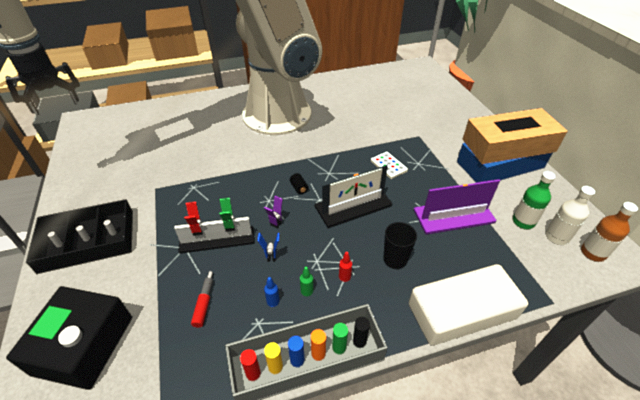

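View pics/top0.png

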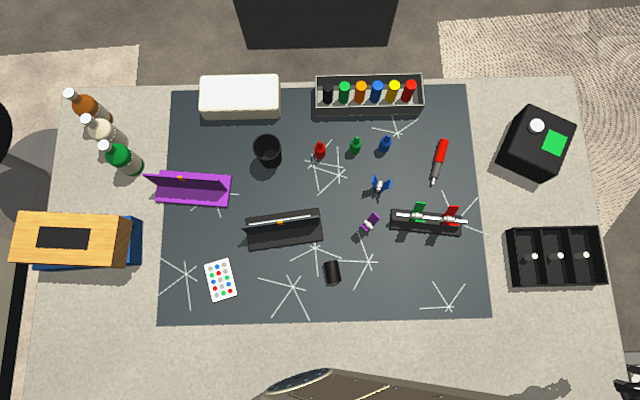

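Scene: rack with red clip (193,215) and green clip (227,213); card on the board (355,190) with orange mark at its top. Top: green clip (419,210), orange mark (280,221), board (283,228). I'll measure these numerically.

```bash
cat > h.py <<'E'
import numpy as np,cv2
from rig import r
from scipy.spatial.transform import Rotation as Ro
def cam(n,s=None):
    c=r.get_calibration(n);f=200/np.tan(np.radians(c['vertical_fov'])/2)
    if n=='wrist':
        s=s or r.sense();T=np.eye(4);T[:3,:3]=Ro.from_euler('xyz',s['tcp_rot']).as_matrix();T[:3,3]=s['eef_pos']
        M=T@np.array(c['hand_eye']);R=M[:3,:3].T;t=-R@M[:3,3]
    else: R,t=np.array(c['R']),np.array(c['t'])
    return dict(f=f,cx=c['cx'],cy=c['cy'],R=R,t=t)
def ray(c,p):
    d=c['R'].T@np.array([(p[0]-c['cx'])/c['f'],(p[1]-c['cy'])/c['f'],1]);return -c['R'].T@c['t'],d/np.linalg.norm(d)
def onz(c,p,z):
    o,d=ray(c,p);return o+d*(z-o[2])/d[2]
def proj(c,X):
    q=c['R']@np.array(X,float)+c['t'];return np.array([c['cx']+c['f']*q[0]/q[2],c['cy']+c['f']*q[1]/q[2]])
def tri(a,b):
    A=[];y=[]
    for o,d in(a,b):
        P=np.eye(3)-np.outer(d,d);A.append(P);y.append(P@o)
    X=np.linalg.solve(sum(A),sum(y));return X,[np.linalg.norm(P@X-q) for P,q in zip(A,y)]
def mask(im,box,h,smin=90,vmin=60):
    x0,y0,x1,y1=box;m=np.zeros(im.shape[:2],np.uint8)
    m[y0:y1,x0:x1]=cv2.inRange(cv2.cvtColor(im,cv2.COLOR_BGR2HSV),(h[0],smin,vmin),(h[1],255,255))[y0:y1,x0:x1];return m
def cen(m):
    y,x=np.nonzero(m);return np.array([x.mean(),y.mean()]),len(x)
E
python3 - <<'E'
from h import *
B={'top':dict(g=(400,190,435,232),o=(265,212,295,232),rd=(438,195,470,232)),'scene':dict(g=(212,190,242,235),o=(340,165,375,182),rd=(180,195,205,240))}
res={}
for n in B:
    im=cv2.imread(f'pics/{n}0.png')
    for k,h in(('g',(45,85)),('o',(8,22)),('rd',(0,6))):
        m=mask(im,B[n][k],h);
        if m.any(): res[n,k]=cen(m);print(n,k,res[n,k])
for k in 'g','o','rd':
    if ('top',k) in res and ('scene',k) in res: print(k,tri(ray(cam('top'),res['top',k][0]),ray(cam('scene'),res['scene',k][0])))
print('orange top z120',onz(cam('top'),res['top','o'][0],120))
t=cv2.imread('pics/top0.png');s=cv2.imread('pics/scene0.png')
a=cv2.resize(t[185:255,235:475],None,fx=3.3,fy=3.3,interpolation=cv2.INTER_CUBIC)
b=cv2.resize(s[160:260,165:405],None,fx=3.3,fy=3.3,interpolation=cv2.INTER_CUBIC)
cv2.imwrite('pics/c1.png',np.vstack([a,b]))
E
```

```text
top g (array([418.52      , 210.52666667]), 150)
top o (array([279.95238095, 222.80952381]), 21)
top rd (array([450.55248619, 214.71823204]), 181)
scene g (array([226.10774411, 211.26599327]), 297)
scene o (array([355.46153846, 174.23076923]), 13)
scene rd (array([192.51149425, 216.43965517]), 348)
g (array([ 532.5582585 , -237.66734658,  107.47846526]), [np.float64(0.11244676196766178), np.float64(0.11244676196762873)])
o (array([509.58045781, 101.90600037, 115.90883501]), [np.float64(0.10087449324699001), np.float64(0.10087449324696306)])
rd (array([ 520.90523572, -316.80531546,  102.67089605]), [np.float64(0.26833622934401735), np.float64(0.2683362293441333)])
orange top z120 [508.80808696 101.4008795  120.        ]
```

View pics/c1.png

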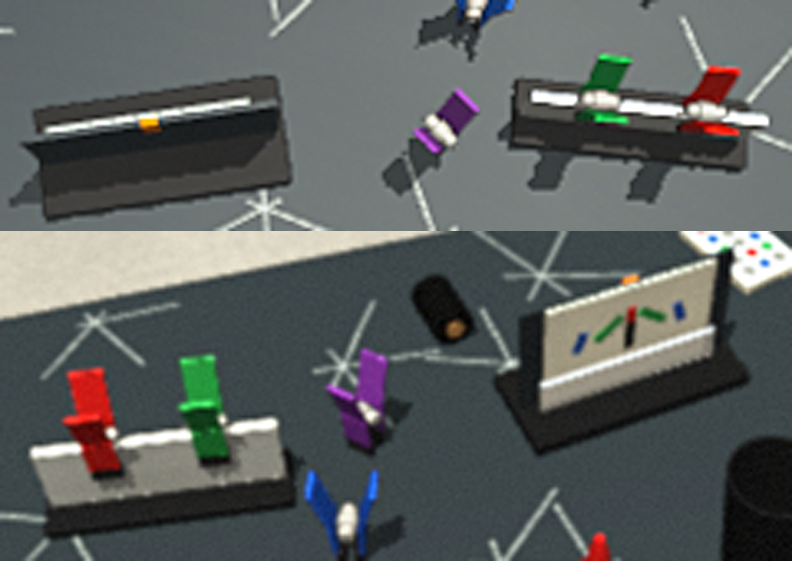

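The crop shows the green clip on the strip (600,95), next to the red one. The orange mark is at (150,125), with the card on the board's far side (world +x). Next I turn the tool to the rack's direction (yaw about -98°).

>>> apply_moves(plan="0 0 0 0 -8.3 0 0;0 0 0 0 -8.3 0 0;0 0 0 0 -8.3 0 0;0 0 0 0 -8.3 0 0;0 0 0 0 -8.3 0 0;0 0 0 0 -8.3 0 0;0 0 0 0 -8.3 0 0;0 0 0 0 -8.3 0 0;0 0 0 0 0 0 0", squeeze=60)

```text
clock: 1.05
eef_pos: [164.8, -600.5, 227.7]
tcp_rot: [-1.573, 0.006, -1.675]
contact_force: [0.8, 1.1, -0.0]
opening: 1.002
```

```bash
cat >> h.py <<'E'
def need(X,yaw):
    s=r.sense();R=Ro.from_euler('xyz',s['tcp_rot']);Rt=Ro.from_euler('xyz',[-np.pi/2,0,np.radians(yaw)])
    print('clock',round(s['clock'],2),'tcp',s['eef_pos'].round(1),'rpy',np.degrees(s['tcp_rot']).round(2),'F',s['contact_force'].round(1),'op',round(s['opening'],3))
    print('shift cm (tool)',(R.inv().apply(np.array(X)-s['eef_pos'])/10).round(2),'turn deg',np.degrees((R.inv()*Rt).as_rotvec()).round(2))
E
python3 -c "
from h import *
need([532,-238,240],-98.4)"
```

```text
clock 1.05 tcp [ 164.8 -600.5  227.7] rpy [-90.14   0.36 -95.95] F [ 0.8  1.1 -0. ] op 1.002
shift cm (tool) [-39.87  -1.05  32.76] turn deg [ 0.15  2.45 -0.36]
```

>>> apply_moves(plan="-3.7 -0.1 3.0 0 2.4 0 0;-3.7 -0.1 3.0 0 0 0 0;-3.7 -0.1 3.0 0 0 0 0;-3.7 -0.1 3.0 0 0 0 0;-3.7 -0.1 3.0 0 0 0 0;-3.7 -0.1 3.0 0 0 0 0;-3.7 -0.1 3.0 0 0 0 0;-3.7 -0.1 3.0 0 0 0 0;-3.7 -0.1 3.0 0 0 0 0;-3.7 -0.1 3.0 0 0 0 0;-2.8 -0.1 2.6 0 0 0 0;0 0 0 0 0 0 0")

```text
clock: 2.25
eef_pos: [566.1, -250.5, 239.1]
tcp_rot: [-1.572, 0.005, -1.783]
contact_force: [0.6, -0.7, -1.2]
opening: 1.001
```

Run:
```python
from h import *
need([532,-238,240],-98.4)
s=r.sense();c=cam('wrist',s);im=r.grab_frame('wrist');cv2.imwrite('pics/w1.png',im)
np.save('w1.npy',c,allow_pickle=True)
```

```text
clock 2.25 tcp [ 566.1 -250.5  239.1] rpy [ -90.09    0.31 -102.13] F [ 0.6 -0.7 -1.2] op 1.001
shift cm (tool) [-0.5  -0.08 -3.6 ] turn deg [ 0.08 -3.73 -0.31]
```

View pics/w1.png

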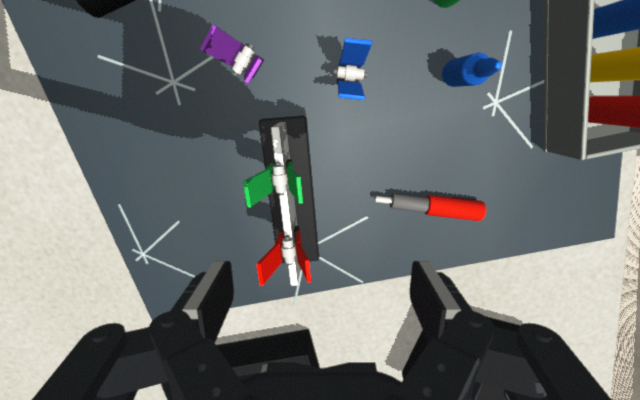

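Wrist view: green handles at (260,190) and (299,185), strip line from (278,125) to (294,283), red clip at (285,262). Now its numbers.

Run:
```python
from h import *
c=np.load('w1.npy',allow_pickle=True).item();im=cv2.imread('pics/w1.png')
tips={}
for k,h,box in(('g',(45,85),(235,150,315,215)),('r',(0,6),(245,215,325,295))):
    m=mask(im,box,h,90,40);n,l,st,ce=cv2.connectedComponentsWithStats(m)
    P=[]
    for i in range(1,n):
        if st[i,4]<30: continue
        ct=np.argwhere(l==i)[:,::-1];b=cv2.boxPoints(cv2.minAreaRect(ct.astype(np.float32)));print(k,st[i],b.round(1).tolist())
# strip: white pixels, line fit, cast to z=72
g=cv2.cvtColor(im,cv2.COLOR_BGR2HSV);m=np.zeros((400,640),np.uint8);m[120:290,262:312]=cv2.inRange(g,(0,0,170),(180,45,255))[120:290,262:312]
for y in range(122,288,6):
    x=np.nonzero(m[y])[0]
    if len(x): 
        a,b=onz(c,(x.min()-.5,y),72),onz(c,(x.max()+.5,y),72);print(y,x.min(),x.max(),len(x),a[:2].round(1),b[:2].round(1),round(np.hypot(*(b-a)[:2]),1))
```

```text
g [286 161  18  43 416] [[284.8999938964844, 161.60000610351562], [298.0, 159.6999969482422], [304.1000061035156, 202.6999969482422], [291.1000061035156, 204.60000610351562]]
g [243 163  32  45 830] [[233.5, 187.3000030517578], [272.1000061035156, 161.60000610351562], [286.20001220703125, 182.8000030517578], [247.6999969482422, 208.5]]
r [257 231  27  55 688] [[247.60000610351562, 275.8999938964844], [280.70001220703125, 230.6999969482422], [296.29998779296875, 242.1999969482422], [263.20001220703125, 287.29998779296875]]
r [295 230  16  53 400] [[288.20001220703125, 232.6999969482422], [299.5, 229.1999969482422], [315.20001220703125, 280.1000061035156], [304.0, 283.6000061035156]]
128 272 278 7 [ 531.1 -189.7] [ 537.7 -191.1] 6.8
134 273 278 6 [ 530.5 -195.4] [ 536.3 -196.6] 5.9
140 273 279 7 [ 529. -201.] [ 535.8 -202.5] 6.9
146 274 280 7 [ 528.5 -206.9] [ 535.2 -208.4] 6.9
152 275 280 6 [ 527.9 -212.9] [ 533.7 -214.1] 6.0
158 275 282 8 [ 526.4 -218.7] [ 534.2 -220.4] 8.0
164 281 283 3 [ 530.7 -225.9] [ 533.6 -226.5] 3.0
170 274 283 10 [ 522.2 -230.4] [ 532.1 -232.5] 10.1
176 273 2
[... 253 characters left out ...]
1 288 8 [ 519.4 -269.4] [ 527.6 -271.2] 8.4
212 281 289 9 [ 517.7 -275.9] [ 527. -278.] 9.5
218 282 289 8 [ 517.  -282.8] [ 525.4 -284.6] 8.5
224 283 290 8 [ 516.4 -289.8] [ 524.8 -291.6] 8.6
230 284 291 8 [ 515.7 -296.8] [ 524.1 -298.6] 8.6
236 290 291 2 [ 520.3 -305.1] [ 522.4 -305.5] 2.2
242 283 292 10 [ 511.  -310.5] [ 521.7 -312.8] 11.0
248 288 294 7 [ 514.6 -318.7] [ 522.2 -320.3] 7.7
254 283 295 13 [ 507.4 -324.8] [ 521.5 -327.8] 14.4
260 286 294 9 [ 508.8 -332.8] [ 518.6 -334.9] 10.1
266 288 295 8 [ 509.1 -340.6] [ 517.9 -342.5] 9.0
272 289 301 10 [ 508.3 -348.4] [ 522.7 -351.5] 14.7
278 290 300 9 [ 507.5 -356.2] [ 519.8 -358.9] 12.6
284 291 299 9 [ 506.7 -364.2] [ 516.8 -366.4] 10.4
```

Run:
```python
from h import *
c=np.load('w1.npy',allow_pickle=True).item()
for y in (168,179.5,191): print(onz(c,(279.7,y),83).round(1))
# left handle tip edge corners & right handle
for p in((245,184),(250,207),(299,177),(303,202)): print(p,onz(c,p,126).round(1))
for X in (528,-238),(528,-240):
  u=np.array([.137,.99]);v=np.array([.99,-.137]);
  print([proj(c,[*(np.array(X)+a*v+b*u),126]).round(0).tolist() for a in(-25,25) for b in(12,-12)], proj(c,[*X,85]).round(0))
t=cam('top');print('top',[proj(t,[*(np.array(X)+a*v+b*u),126]).round(0).tolist() for a in(-25,25) for b in(12,-12)])
need([528,-239,150],-98)
```

```text
[ 530.9 -227.6   83. ]
[ 528.  -238.8   83. ]
[ 525.  -250.3   83. ]
(245, 184) [ 506.4 -226.5  126. ]
(250, 207) [ 504.7 -247.3  126. ]
(299, 177) [ 552.7 -230.1  126. ]
(303, 202) [ 550.9 -252.5  126. ]
[[242.0, 180.0], [246.0, 207.0], [301.0, 176.0], [303.0, 203.0]] [279. 179.]
[[243.0, 182.0], [247.0, 209.0], [301.0, 178.0], [304.0, 205.0]] [280. 181.]
top [[416.0, 220.0], [426.0, 221.0], [417.0, 200.0], [427.0, 201.0]]
clock 2.3 tcp [ 564.3 -251.5  238.9] rpy [ -90.18    0.28 -102.13] F [-1.   0.3 -0.5] op 1.003
shift cm (tool) [-0.42  8.9  -3.79] turn deg [ 0.17 -4.13 -0.28]
```

>>> apply_moves(plan="-0.4 0 -3.8 0 -4.1 0 0;0 0 0 0 0 0 0;0 0 0 0 0 0 0")

```text
clock: 2.6
eef_pos: [524.4, -240.3, 237.6]
tcp_rot: [-1.577, 0.005, -1.717]
contact_force: [0.5, 0.2, 0.9]
opening: 1.003
```

```bash
python3 -c "
from h import *
need([528.4,-239,94],-98)"
```

```text
clock 2.6 tcp [ 524.4 -240.3  237.6] rpy [-90.36   0.27 -98.37] F [0.5 0.2 0.9] op 1.003
shift cm (tool) [-0.11 14.35  0.47] turn deg [ 0.36 -0.37 -0.27]
```

>>> apply_moves(plan="-0.1 2 0.45 0.3 -0.3 -0.2 0;0 3 0 0 0 0 0;0 3 0 0 0 0 0;0 2.5 0 0 0 0 0;0 0 0 0 0 0 0")

```text
clock: 3.1
eef_pos: [528.3, -245.3, 131.6]
tcp_rot: [-1.567, -0.001, -1.728]
contact_force: [-0.8, -0.1, 0.1]
opening: 0.999
```

Run:
```python
from h import *
need([528.4,-239,94],-98)
s=r.sense();c=cam('wrist',s);im=r.grab_frame('wrist');cv2.imwrite('pics/w2.png',im)
np.save('w2.npy',c,allow_pickle=True)
```

```text
clock 3.1 tcp [ 528.3 -245.3  131.6] rpy [-8.981e+01 -7.000e-02 -9.898e+01] F [-0.8 -0.1  0.1] op 0.999
shift cm (tool) [-0.63  3.76 -0.1 ] turn deg [-0.19 -0.98  0.08]
```

View pics/w2.png

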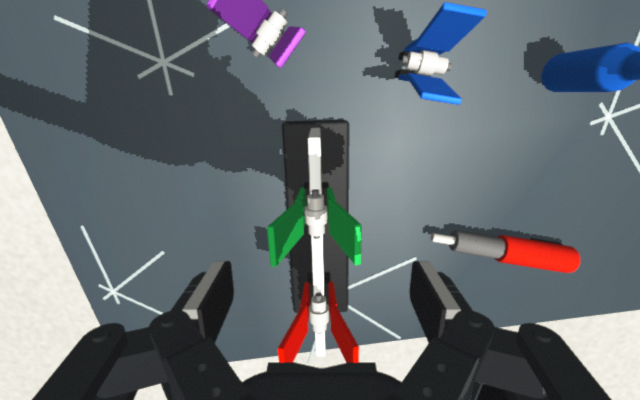

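Clip centred between the fingers: barrel (316,213), handle tips (270,228)-(270,263) and (360,228)-(360,263).

Run:
```python
from h import *
c=np.load('w2.npy',allow_pickle=True).item();im=cv2.imread('pics/w2.png')
m=mask(im,(255,170,375,280),(45,85),90,40);n,l,st,ce=cv2.connectedComponentsWithStats(m)
for i in range(1,n):
    if st[i,4]>50:
        ct=np.argwhere(l==i)[:,::-1];print(cv2.approxPolyDP(cv2.convexHull(ct.astype(np.int32)),3,True)[:,0].tolist())
print(onz(c,(316,213),83).round(1))
for p in((270,225),(270,264),(361,222),(361,262)): print(p,onz(c,p,126).round(1))
g=cv2.inRange(cv2.cvtColor(im,cv2.COLOR_BGR2HSV),(0,0,150),(180,50,255))
for y in(140,180,245,270):
    x=np.nonzero(g[y,295:335])[0]+295;print(y,x.min(),x.max(),onz(c,(x.mean(),y),72).round(1))
```

```text
[[303, 187], [303, 235], [276, 266], [271, 266], [267, 227]]
[[360, 264], [355, 265], [329, 233], [327, 187], [361, 226]]
[ 528. -236.   83.]
(270, 225) [ 506.9 -222.2  126. ]
(270, 264) [ 502.2 -244.4  126. ]
(361, 222) [ 553.1 -227.9  126. ]
(361, 262) [ 550.4 -250.9  126. ]
140 308 320 [ 533.9 -190.7   72. ]
180 310 320 [ 530.3 -216.8   72. ]
245 311 322 [ 523.5 -264.6   72. ]
270 312 323 [ 520.9 -285.    72. ]
```

>>> apply_moves(plan="-0.8 0 -0.1 0 -1 0 0;0 2 0 0 0 0 0;0 1.6 0 0 0 0 0;0 0 0 0 0 0 0")

```text
clock: 3.55
eef_pos: [533.5, -239.3, 103.0]
tcp_rot: [-1.556, -0.005, -1.711]
contact_force: [0.4, 0.7, -0.2]
opening: 1.001
```

```bash
python3 -c "
from h import *
need([528.2,-237,94],-98)"
```

```text
clock 3.55 tcp [ 533.5 -239.3  103. ] rpy [-89.18  -0.26 -98.03] F [ 0.4  0.7 -0.2] op 1.001
shift cm (tool) [-0.16  0.9  -0.57] turn deg [-0.82 -0.03  0.26]
```

>>> apply_moves(plan="-0.2 0.9 -0.5 -0.8 0 0.3 0;0 0 0 0 0 0 0;0 0 0 0 0 0 0")

```text
clock: 3.85
eef_pos: [530.5, -236.9, 97.1]
tcp_rot: [-1.567, -0.0, -1.711]
contact_force: [0.2, -0.4, -0.3]
opening: 1.002
```

```bash
python3 -c "
from h import *
need([528.2,-237,94],-98)"
```

```text
clock 3.85 tcp [ 530.5 -236.9   97.1] rpy [-89.79  -0.   -98.01] F [ 0.2 -0.4 -0.3] op 1.002
shift cm (tool) [ 0.04  0.31 -0.23] turn deg [-0.21 -0.01  0.  ]
```

>>> apply_moves(plan="0 0.3 -0.2 -0.2 0 0 0;0 0 0 0 0 0 0.4;0 0 0 0 0 0 1;0 0 0 0 0 0 1;0 0 0 0 0 0 1;0 0 0 0 0 0 1;0 0 0 0 0 0 1;0 0 0 0 0 0 1;0 0 0 0 0 0 1;0 0 0 0 0 0 1", squeeze=60)

```text
clock: 4.85
eef_pos: [530.0, -237.6, 98.5]
tcp_rot: [-1.567, -0.002, -1.711]
contact_force: [-0.5, 0.5, -0.9]
opening: 0.216
```

Run:
```python
from h import *
need([528.2,-237,204],-98)
s=r.sense();c=cam('wrist',s);im=r.grab_frame('wrist');cv2.imwrite('pics/w3.png',im)
np.save('w3.npy',c,allow_pickle=True)
```

```text
clock 4.85 tcp [ 530.  -237.6   98.5] rpy [-8.978e+01 -9.000e-02 -9.801e+01] F [-0.5  0.5 -0.9] op 0.216
shift cm (tool) [ -0.02 -10.55  -0.14] turn deg [-0.22 -0.01  0.09]
```

View pics/w3.png

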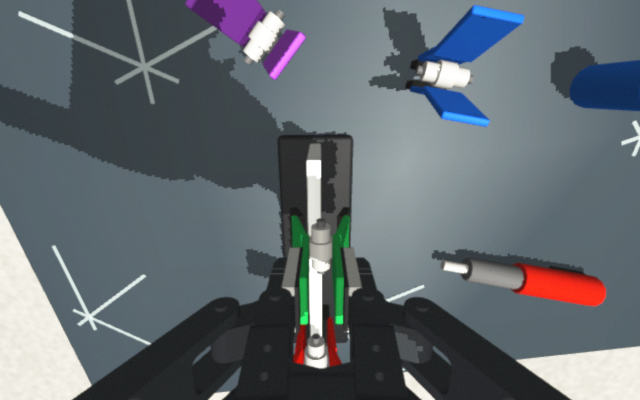

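Both handles squeezed parallel between the pads (300-345, 215-320), barrel at (320,245). I'll lift straight up.

>>> apply_moves(plan="0 -1.5 0 0 0 0 1;0 -2 0 0 0 0 1;0 -3 0 0 0 0 1;0 -3 0 0 0 0 1;0 -3 0 0 0 0 1;0 -2 0 0 0 0 1;0 0 0 0 0 0 1")

```text
clock: 5.6
eef_pos: [529.0, -237.0, 253.6]
tcp_rot: [-1.567, -0.001, -1.711]
contact_force: [-0.0, -0.2, -0.5]
opening: 0.215
```

Run:
```python
from h import *
c=np.load('w3.npy',allow_pickle=True).item();print('barrel before',onz(c,(320,245),84).round(1))
need([440,100,250],-98)
s=r.sense();c=cam('wrist',s);im=r.grab_frame('wrist');cv2.imwrite('pics/w4.png',im)
np.save('w4.npy',c,allow_pickle=True)
# crude board axis from top view: dark/white boundary
```

```text
barrel before [ 531.2 -234.3   84. ]
clock 5.6 tcp [ 529.  -237.   253.6] rpy [-8.981e+01 -7.000e-02 -9.801e+01] F [-0.  -0.2 -0.5] op 0.215
shift cm (tool) [-32.13   0.27 -13.51] turn deg [-0.19 -0.01  0.07]
```

View pics/w4.png

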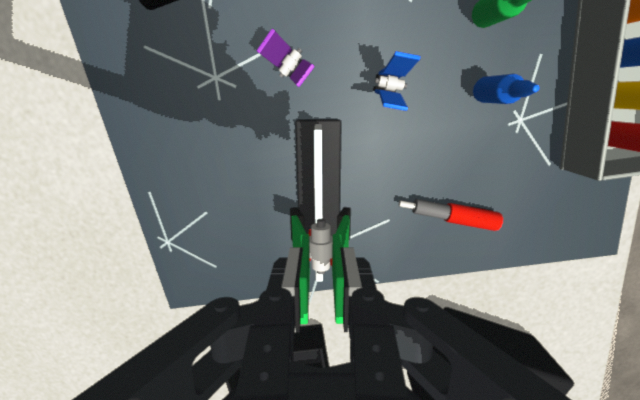

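Clip is held with its barrel at (320,247), the strip is empty under it, and the red clip is still parked. I'm moving to view the board.

>>> apply_moves(plan="-4.5 0 0 0 0 0 1;-4.5 0 0 0 0 0 1;-4.5 0 0 0 0 0 1;-4.5 0 0 0 0 0 1;-4 0 -4 0 0 0 1;0 0 -1 0 0 0 1;0 0 0 0 0 0 1")

```text
clock: 6.35
eef_pos: [510.4, -11.4, 244.7]
tcp_rot: [-1.578, -0.002, -1.714]
contact_force: [0.9, -0.8, 0.3]
opening: 0.217
```

Run:
```python
from h import *
need([505,-10,250],-98)
s=r.sense();c=cam('wrist',s);im=r.grab_frame('wrist');cv2.imwrite('pics/w5.png',im)
np.save('w5.npy',c,allow_pickle=True);print(proj(c,[509,101.5,120]))
```

```text
clock 6.35 tcp [510.4 -11.4 244.7] rpy [-9.043e+01 -9.000e-02 -9.819e+01] F [ 0.9 -0.8  0.3] op 0.217
shift cm (tool) [-0.06 -0.53 -0.56] turn deg [ 0.43 -0.19  0.09]
[298.12138047  54.31589239]
```

View pics/w5.png

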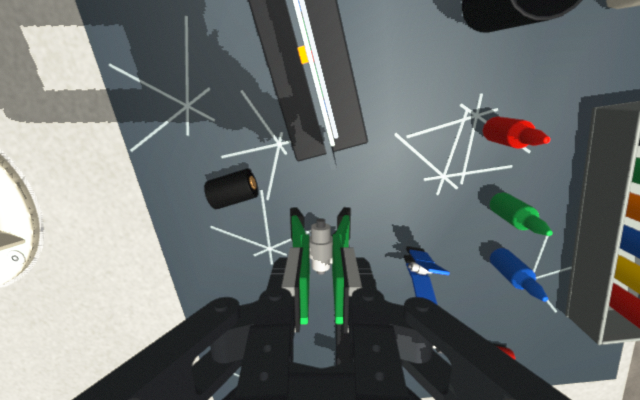

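The mark is at (304,54), card and lip white lines run (300,0)-(335,140), and the wrap and inks are undisturbed. Next I measure the board.

Run:
```python
from h import *
c=np.load('w5.npy',allow_pickle=True).item();im=cv2.imread('pics/w5.png')
m=mask(im,(280,30,330,80),(12,35),120,120);y,x=np.nonzero(m);print('orange',x.min(),x.max(),y.min(),y.max(),cen(m))
print('orange at z120',onz(c,cen(m)[0],120).round(1))
for yy in range(43,66,3): print(yy,np.nonzero(m[yy])[0][[0,-1]] if m[yy].any() else None)
print('rows of V');g=im.max(2)
for yy in(10,30,54,80,100,120,135): 
    x0=int(288+yy*.22); print(yy,x0,g[yy,x0:x0+38].tolist())
a=cv2.resize(im[0:170,230:400],None,fx=3.5,fy=3.5,interpolation=cv2.INTER_NEAREST);cv2.imwrite('pics/c5.png',a)
```

```text
orange 297 307 46 64 (array([302.16296296,  54.39259259]), 135)
orange at z120 [512.1 101.  120. ]
43 None
46 [300 304]
49 [297 304]
52 [298 305]
55 [299 306]
58 [300 307]
61 [300 307]
64 [302 302]
rows of V
10 290 [139, 137, 139, 137, 138, 205, 254, 255, 255, 255, 248, 225, 249, 252, 252, 250, 226, 106, 71, 72, 74, 75, 73, 75, 75, 75, 73, 75, 76, 74, 75, 75, 75, 76, 75, 76, 75, 77]
30 294 [133, 138, 140, 140, 139, 137, 173, 249, 255, 255, 254, 235, 205, 247, 252, 252, 250, 227, 108, 73, 73, 75, 76, 75, 75, 75, 76, 75, 77, 74, 76, 76, 76, 76, 78, 78, 76, 77]
54 299 [233, 255, 255, 255, 255, 255, 255, 254, 251, 255, 255, 254, 248, 232, 244, 251, 252, 250, 228, 109, 77, 75, 75, 76, 76, 75, 74, 77, 77, 79, 78, 78, 78, 80, 80, 80, 78, 80]
80 305 [52, 75, 114, 139, 141, 143, 143, 141, 180, 249, 255, 255, 254, 237, 212, 250, 253, 252, 243, 165, 88, 78, 80, 78, 78, 79, 80, 79, 81, 81, 81, 81, 81, 81, 83, 81, 83, 82]
100 310 [48, 64, 103, 139, 145, 144, 143, 144, 163, 240, 255, 255, 254, 236, 221, 249, 252, 252, 244, 165, 93, 81, 81, 80, 82, 80, 81, 81, 83, 81, 82, 81, 81, 83, 83, 82, 83, 84]
120 314 [47, 45, 51, 85, 128, 143, 145, 146, 145, 154, 236, 255, 255, 254, 231, 190, 246, 252, 252, 245, 168, 92, 83, 81, 81, 82, 82, 82, 84, 83, 83, 84, 83, 83, 84, 86, 84, 86]
135 317 [47, 45, 45, 45, 57, 79, 107, 141, 145, 141, 155, 236, 255, 255, 254, 226, 203, 250, 253, 252, 241, 141, 87, 83, 83, 83, 84, 86, 84, 84, 85, 86, 85, 86, 85, 86, 86, 88]
```

View pics/c5.png

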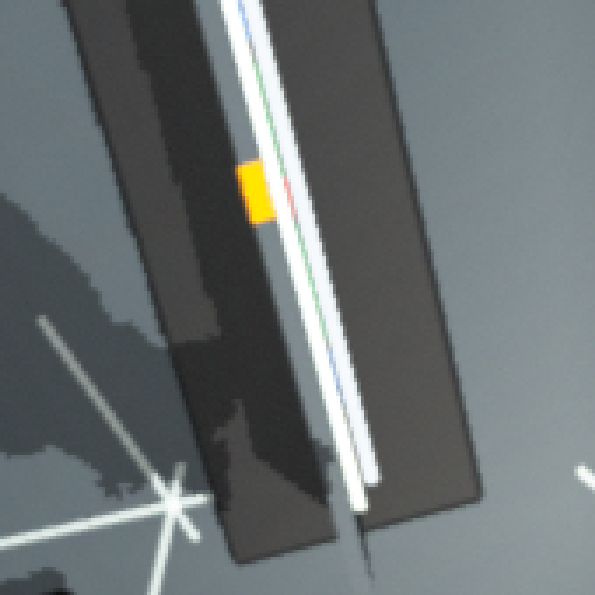

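Run:
```python
from h import *
c=np.load('w5.npy',allow_pickle=True).item()
# board/card edge: 50% crossings at V~200
E=[(295.4-.5+.0,10),(300.8,30),(313.8,80),(319,100),(324.2,120),(327.8,135)]
P=np.array([onz(c,p,120)[:2] for p in E]);print(P.round(1))
vx,vy,x0,y0=cv2.fitLine(P.astype(np.float32),cv2.DIST_L2,0,.01,.01).ravel()
u=np.array([vx,vy])*np.sign(vy);n=np.array([u[1],-u[0]])
print('dir deg',np.degrees(np.arctan2(*u[::-1])),'yaw',np.degrees(np.arctan2(*u[::-1]))-180)
o=onz(c,(302.5,54.5),120)[:2];p0=np.array([x0,y0]);M=p0+u*((o-p0)@u)-n*.5
print('mark',M.round(1),'normal',n.round(3))
# barrel in tool frame from w3 and w5, barrel top assumed at 18.5-4 below TCP
for f,b in(('w3',(320,245)),('w4',(320,247)),('w5',(320,246))):
    cc=np.load(f+'.npy',allow_pickle=True).item();print(f)
s=r.sense();z=s['eef_pos'][2]-18.5
q=onz(c,(320,246),z+4);print('barrel',q.round(1),'tcp',s['eef_pos'].round(1),s['tcp_rot'])
a=[onz(c,p,z+46).round(1).tolist() for p in((304,322),(339,320),(297,210),(346,210))];print(a)
```

```text
[[511.6 131.5]
 [513.8 117.8]
 [518.3  81.3]
 [520.2  65.7]
 [522.1  49.5]
 [523.4  36.9]]
dir deg 97.06882 yaw -82.93118
mark [515.2 101.2] normal [0.992 0.123]
w3
w4
w5
barrel [511.4  -8.7 230.2] tcp [510.7 -11.7 244.7] [-1.57851247e+00 -1.25611134e-03 -1.71455874e+00]
[[502.5, -23.5, 272.2], [518.1, -24.6, 272.2], [508.4, 29.6, 272.2], [527.3, 26.9, 272.2]]
```

>>> apply_moves(plan="0 0 0 0 -7.7 0 1;0 0 0 0 -7.7 0 1;-3.5 0 0 0 0 0 1;-3.5 0 0 0 0 0 1;-3 0 0 0 0 0 1;0 0 0 0 0 0 1;0 0 0 0 0 0 1")

```text
clock: 7.1
eef_pos: [502.3, 82.3, 242.1]
tcp_rot: [-1.579, -0.001, -1.444]
contact_force: [-0.0, 0.1, -0.6]
opening: 0.221
```

```bash
python3 -c "
from h import *
need([515.3,98.3,220],-82.9)"
```

```text
clock 7.1 tcp [502.3  82.3 242.1] rpy [-9.047e+01 -8.000e-02 -8.271e+01] F [-0.   0.1 -0.6] op 0.221
shift cm (tool) [-1.42  2.19  1.51] turn deg [0.47 0.19 0.08]
```

>>> apply_moves(plan="-1.4 1.2 1.5 0.5 0.2 0 1;0 0 0 0 0 0 1;0 0 0 0 0 0 1;0 0 0 0 0 0 1", squeeze=80)

```text
clock: 7.5
eef_pos: [517.1, 93.1, 229.4]
tcp_rot: [-1.571, -0.003, -1.451]
contact_force: [0.1, -0.0, -1.0]
opening: 0.207
```

Run:
```python
from h import *
need([515.3,98.3,220],-82.9)
s=r.sense();c=cam('wrist',s);im=r.grab_frame('wrist');cv2.imwrite('pics/w6.png',im)
np.save('w6.npy',c,allow_pickle=True)
print('mark px',proj(c,[515.2,101.2,120]))
S=r.grab_frame('scene');a=cv2.resize(S[90:250,280:440],(500,500),interpolation=cv2.INTER_CUBIC)
b=im[0:330,200:440];b=cv2.resize(b,None,fx=1.2,fy=1.2);b=cv2.copyMakeBorder(b,0,500-b.shape[0],0,0,0)if b.shape[0]<500 else b
cv2.imwrite('pics/c6.png',np.hstack([a,b]))
```

```text
clock 7.5 tcp [517.1  93.1 229.4] rpy [-90.01  -0.18 -83.16] F [ 0.1 -0.  -1. ] op 0.207
shift cm (tool) [-0.54  0.94 -0.11] turn deg [ 0.01 -0.26  0.18]
mark px [318.62823977 186.7903699 ]
```

View pics/c6.png

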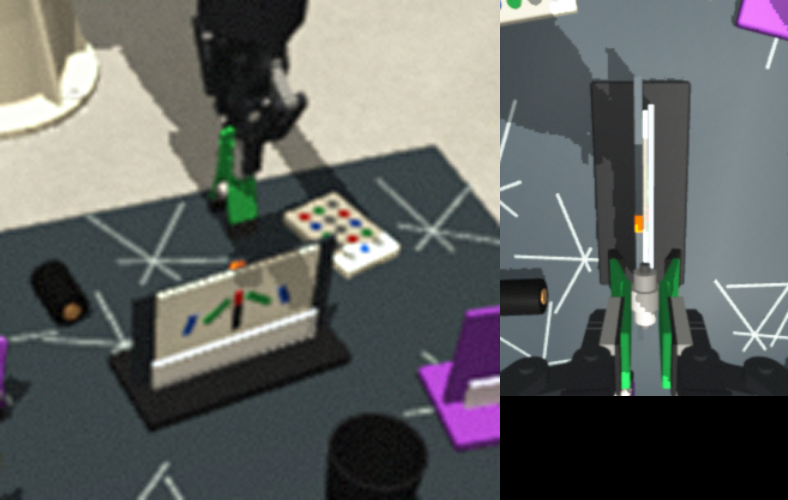

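Scene: the clip is upright in the gripper at (235,180) in the crop, near the mark (238,265). Wrist: the projected mark fits the orange pixels. Now a finer barrel-offset measurement.

Run:
```python
from h import *
c=np.load('w6.npy',allow_pickle=True).item();im=cv2.imread('pics/w6.png');h=cv2.cvtColor(im,cv2.COLOR_BGR2HSV)
T=np.array([517.1,93.1,229.4])
m=mask(im,(285,190,360,335),(45,85),90,40)
for y in range(216,276,6):
    L=np.nonzero(m[y,290:320])[0];R=np.nonzero(m[y,325:360])[0]
    print(y,'inner',L.max()+290 if len(L) else None,R.min()+325 if len(R) else None, im[y,306:338].max(1).tolist())
for p in((320.5,221),(320.5,242),(320.5,270)): 
    q=onz(c,p,T[2]-18.5+4);print(p,(q-T).round(1))
# board/card boundary line at z=120 from this view
for y in(110,130,150,170,200): print(y,im[y,310:335].max(1).tolist())
```

```text
216 inner 297 343 [42, 38, 41, 43, 40, 42, 57, 99, 138, 143, 143, 142, 149, 237, 255, 255, 255, 255, 253, 254, 253, 242, 113, 76, 77, 76, 76, 78, 77, 79, 71, 52]
222 inner 300 340 [43, 40, 39, 40, 39, 40, 47, 90, 133, 131, 102, 77, 80, 82, 87, 85, 85, 84, 130, 221, 250, 237, 111, 75, 75, 76, 76, 76, 77, 77, 69, 46]
228 inner 303 337 [71, 70, 72, 69, 72, 92, 115, 113, 108, 105, 103, 98, 99, 101, 103, 100, 100, 100, 104, 107, 111, 108, 112, 110, 91, 77, 77, 76, 77, 76, 70, 68]
234 inner 308 333 [92, 88, 82, 76, 75, 100, 132, 146, 157, 161, 167, 172, 178, 183, 187, 187, 183, 177, 174, 168, 163, 156, 143, 123, 93, 77, 78, 84, 89, 92, 92, 94]
240 inner 308 333 [92, 91, 88, 91, 103, 111, 128, 145, 156, 162, 166, 172, 178, 183, 185, 187, 183, 178, 173, 168, 165, 153, 140, 122, 106, 100, 91, 87, 90, 92, 93, 92]
246 inner 308 333 [94, 91, 92, 132, 200, 222, 221, 190, 170, 170, 173, 174, 178, 182, 183, 183, 182, 180, 176, 175, 173, 169, 163, 158, 149, 129, 99, 84, 90, 94, 95, 94]
252 inner 308 333 [95, 90, 90, 133, 198, 222, 233, 236, 235, 233, 219, 181, 178, 183, 185, 186, 183, 180, 177, 176,
[... 551 characters left out ...]
 82, 90, 92]
(320.5, 221) [ -1.2  17.5 -14.5]
(320.5, 242) [  0.3   5.  -14.5]
(320.5, 270) [  2.4 -12.7 -14.5]
110 [52, 74, 121, 149, 153, 153, 153, 155, 186, 250, 255, 255, 254, 229, 252, 254, 254, 247, 156, 89, 79, 80, 80, 79, 80]
130 [47, 51, 66, 84, 86, 84, 83, 87, 115, 189, 236, 238, 221, 219, 251, 253, 253, 247, 150, 85, 78, 79, 79, 78, 80]
150 [47, 47, 60, 80, 82, 84, 83, 84, 96, 172, 237, 239, 234, 240, 252, 254, 254, 246, 144, 83, 78, 78, 78, 79, 78]
170 [43, 46, 54, 72, 77, 80, 80, 80, 94, 170, 233, 237, 226, 228, 251, 254, 253, 244, 118, 78, 76, 78, 76, 77, 78]
200 [40, 43, 57, 101, 140, 146, 147, 145, 150, 237, 255, 255, 255, 253, 252, 254, 253, 243, 114, 77, 77, 78, 78, 78, 78]
```

>>> apply_moves(plan="-0.5 1.5 -0.1 0 -0.2 0.2 1;0 1.2 0 0 0 0 1;0 0 0 0 0 0 1;0 0 0 0 0 0 1")

```text
clock: 8.0
eef_pos: [515.8, 96.7, 203.0]
tcp_rot: [-1.569, 0.0, -1.449]
contact_force: [0.9, -0.1, -0.2]
opening: 0.208
```

```bash
python3 -c "
from h import *
need([515,98.6,144],-82.9)"
```

```text
clock 8.0 tcp [515.8  96.7 203. ] rpy [-8.988e+01  1.000e-02 -8.303e+01] F [ 0.9 -0.1 -0.2] op 0.208
shift cm (tool) [-0.19  5.9  -0.07] turn deg [-0.12 -0.13 -0.01]
```

>>> apply_moves(plan="-0.2 1.2 -0.1 -0.1 -0.1 0 1;0 1.2 0 0 0 0 1;0 1 0 0 0 0 1;0 1 0 0 0 0 1;0 0 0 0 0 0 1")

```text
clock: 8.5
eef_pos: [514.7, 98.6, 155.7]
tcp_rot: [-1.57, 0.0, -1.447]
contact_force: [1.2, 0.1, -0.8]
opening: 0.212
```

```bash
python3 -c "
from h import *
need([515,98.6,144],-82.9)"
```

```text
clock 8.5 tcp [514.7  98.6 155.7] rpy [-89.96   0.   -82.92] F [ 1.2  0.1 -0.8] op 0.212
shift cm (tool) [0.01 1.17 0.03] turn deg [-0.04 -0.02 -0.  ]
```

>>> apply_moves(plan="0 0.6 0 0 0 0 1;0 0.4 0 0 0 0 1;0 0.3 0 0 0 0 1")

```text
clock: 8.8
eef_pos: [515.4, 98.8, 145.3]
tcp_rot: [-1.569, 0.0, -1.447]
contact_force: [-18.8, -2.5, 61.3]
opening: 0.206
```

```bash
python3 -c "
from h import *
need([515,98.6,144],-82.9)"
```

```text
clock 8.8 tcp [515.4  98.8 145.3] rpy [-8.992e+01  1.000e-02 -8.291e+01] F [-18.8  -2.5  61.3] op 0.206
shift cm (tool) [ 0.02  0.13 -0.05] turn deg [-0.08 -0.01 -0.01]
```

Contact at 61 N with the height as expected, so the barrel bears on the edge. I'll relax the push, then release.

>>> apply_moves(plan="0 0 0 0 0 0 1;0 0 0 0 0 0 1;0 0 0 0 0 0 1")

```text
clock: 9.1
eef_pos: [516.6, 99.0, 147.1]
tcp_rot: [-1.566, 0.0, -1.447]
contact_force: [0.1, 1.0, -0.2]
opening: 0.211
```

Run:
```python
from h import *
need([515,98.6,144],-82.9)
s=r.sense();c=cam('wrist',s);im=r.grab_frame('wrist');np.save('w7.npy',c,allow_pickle=True)
S=r.grab_frame('scene');a=cv2.resize(S[110:230,300:420],(500,500),interpolation=cv2.INTER_CUBIC)
b=cv2.resize(im[100:350,240:390],(300,500),interpolation=cv2.INTER_CUBIC)
cv2.imwrite('pics/c7.png',np.hstack([a,b]))
```

```text
clock 9.1 tcp [516.6  99.  147.1] rpy [-8.974e+01  2.000e-02 -8.291e+01] F [ 0.1  1.  -0.2] op 0.211
shift cm (tool) [ 0.02  0.3  -0.16] turn deg [-0.26 -0.01 -0.02]
```

View pics/c7.png

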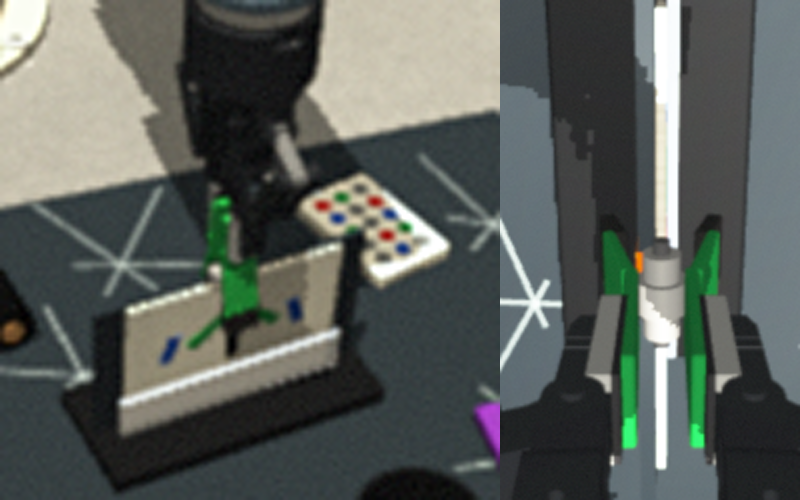

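Run:
```python
from h import *
c=np.load('w7.npy',allow_pickle=True).item()
u=np.array([-.123,.992]);M=np.array([515.2,101.2])
for a in(-6,0,6): print(a,[proj(c,[*(M+u*a+np.array([.992,.123])*w),120]).round(1).tolist() for w in(-4.5,.5)])
T=r.sense()['eef_pos'];
for y in(219,272): 
    q=onz(c,(320,y),129);print(q.round(1),'along',((q[:2]-M)@u).round(1),'perp',((q[:2]-M)@[.992,.123]).round(1))
```

```text
-6 [[309.5, 245.4], [317.8, 245.4]]
0 [[309.4, 236.4], [317.8, 236.4]]
6 [[309.3, 227.1], [317.8, 227.1]]
[515.2 116.2 129. ] along 14.9 perp 1.8
[519.3  82.9 129. ] along -18.7 perp 1.8
```

Jaws straddle card and board at the mark, barrel about 2 mm to +x and 2 mm along. I'll trim that, press lightly, and open while following down.

>>> apply_moves(plan="-0.15 0 -0.15 0 0 0 1;0 0.15 0 0 0 0 1;0 0.15 0 0 0 0 1;0 0.1 0 0 0 0 0.9", squeeze=60)

```text
clock: 9.6
eef_pos: [514.7, 100.5, 146.0]
tcp_rot: [-1.567, 0.0, -1.447]
contact_force: [-4.5, -1.4, 13.7]
opening: 0.204
```

```bash
python3 -c "
from h import *
need([515,99,145],-82.9)"
```

```text
clock 9.6 tcp [514.7 100.5 146. ] rpy [-8.979e+01  1.000e-02 -8.291e+01] F [-4.5 -1.4 13.7] op 0.204
shift cm (tool) [0.15 0.1  0.01] turn deg [-0.21 -0.01 -0.  ]
```

Light contact (14 N) at z 146. Opening now with a slight downward follow.

>>> apply_moves(plan="0 0.15 0 0 0 0 0.75;0 0.15 0 0 0 0 0.65;0 0.1 0 0 0 0 0.55;0 0.1 0 0 0 0 0.45;0 0 0 0 0 0 0.3;0 0 0 0 0 0 0.1;0 0 0 0 0 0 0;0 0 0 0 0 0 0")

```text
clock: 10.4
eef_pos: [514.2, 100.6, 140.1]
tcp_rot: [-1.568, 0.0, -1.447]
contact_force: [0.1, -0.4, -0.2]
opening: 1.001
```

Run:
```python
from h import *
need([515,99,145],-82.9)
s=r.sense();c=cam('wrist',s);im=r.grab_frame('wrist');np.save('w8.npy',c,allow_pickle=True);cv2.imwrite('pics/w8.png',im)
S=r.grab_frame('scene');a=cv2.resize(S[110:230,300:420],(500,500),interpolation=cv2.INTER_CUBIC)
b=cv2.resize(im[100:350,240:390],(300,500),interpolation=cv2.INTER_CUBIC)
cv2.imwrite('pics/c8.png',np.hstack([a,b]))
```

```text
clock 10.4 tcp [514.2 100.6 140.1] rpy [-8.984e+01  1.000e-02 -8.290e+01] F [ 0.1 -0.4 -0.2] op 1.001
shift cm (tool) [ 0.17 -0.49  0.06] turn deg [-0.16  0.   -0.01]
```

View pics/c8.png

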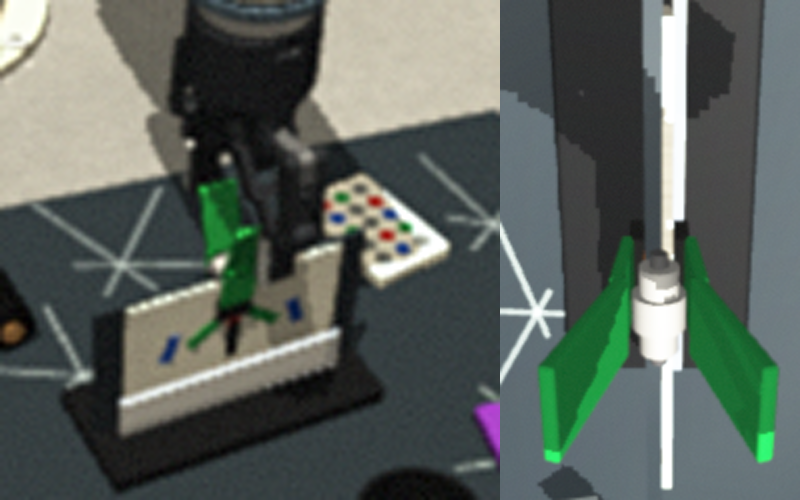

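The released clip sits astride board and card (barrel (657,300) in the crop), handles splayed evenly and the card standing. Retreating straight up.

>>> apply_moves(plan="0 -1 0 0 0 0 0;0 -2 0 0 0 0 0;0 -3 0 0 0 0 0;0 -4 0 0 0 0 0;0 -4 0 0 0 0 0;0 0 0 0 0 0 0")

```text
clock: 11.1
eef_pos: [513.3, 100.5, 288.3]
tcp_rot: [-1.569, -0.0, -1.447]
contact_force: [0.4, -0.3, -0.6]
opening: 1.004
```

Run:
```python
from h import *
s=r.sense();c=cam('wrist',s);im=r.grab_frame('wrist');print(s['eef_pos'].round(1),s['contact_force'].round(1))
cv2.imwrite('pics/w9.png',im)
m=mask(im,(250,100,390,345),(45,85),90,40);n,l,st,ce=cv2.connectedComponentsWithStats(m)
for i in range(1,n):
    if st[i,4]>60:
        ct=np.argwhere(l==i)[:,::-1];print('wrist',cv2.approxPolyDP(cv2.convexHull(ct.astype(np.int32)),3,True)[:,0].tolist())
M=np.array([515.2,101.2]);u=np.array([-.123,.992]);v=np.array([.992,.123])
for z in(171,176): print('pred tips z',z,[proj(c,[*(M+a*v+b*u),z]).round(0).tolist() for a in(-25,25) for b in(12,-12)])
S=r.grab_frame('scene');T=r.grab_frame('top');cv2.imwrite('pics/s9.png',S);cv2.imwrite('pics/t9.png',T)
for n_,I,box in(('scene',S,(335,140,375,195)),('top',T,(255,185,305,240))):
    m=mask(I,box,(45,85),90,40);n,l,st,ce=cv2.connectedComponentsWithStats(m);cc=cam(n_)
    for i in range(1,n):
        if st[i,4]>15:
            ct=np.argwhere(l==i)[:,::-1];print(n_,cv2.approxPolyDP(cv2.convexHull(ct.astype(np.int32)),1.5,True)[:,0].tolist())
    for z in(171.5,): print('pred',[proj(cc,[*(M+a*v+b*u),z]).round(0).tolist() for a in(-25,25) for b in(12,-12)])
# others: compare before/after outside arm region
for n_,I in(('scene',S),('top',T)):
    d=cv2.absdiff(I,cv2.imread(f'pics/{n_}0.png')).max(2)>60
    n,l,st,ce=cv2.connectedComponentsWithStats(d.astype(np.uint8));print(n_,[st[i].tolist() for i in range(1,n) if st[i,4]>25])
```

```text
[513.3 100.5 288.3] [ 0.4 -0.3 -0.6]
wrist [[312, 165], [312, 195], [293, 209], [292, 184]]
wrist [[348, 209], [330, 195], [328, 165], [350, 184]]
pred tips z 171 [[293.0, 180.0], [293.0, 206.0], [351.0, 180.0], [350.0, 206.0]]
pred tips z 176 [[292.0, 181.0], [293.0, 208.0], [351.0, 181.0], [351.0, 208.0]]
scene [[356, 152], [365, 165], [360, 180], [353, 183], [349, 172], [347, 155]]
scene [[366, 185], [362, 186], [360, 183]]
scene [[352, 187], [345, 192]]
pred [[357.0, 152.0], [348.0, 155.0], [367.0, 164.0], [358.0, 166.0]]
top [[285, 216], [279, 216], [277, 206], [282, 205]]
top [[286, 224], [285, 226], [279, 226], [280, 223], [285, 222]]
pred [[274.0, 228.0], [284.0, 226.0], [271.0, 206.0], [282.0, 205.0]]
scene [[0, 0, 20, 4, 53], [230, 0, 62, 58, 1285], [346, 0, 44, 45, 1158], [0, 8, 36, 36, 842], [281, 11, 41, 48, 352], [302, 41, 88, 109, 4535], [5, 48, 73, 45, 1837], [284, 48, 9, 19, 96], [266, 51, 11, 18, 107], [286, 56, 24, 25, 224], [306, 61, 7, 11, 36], [250, 69, 10, 18, 110], [262, 74, 13, 23, 89], [97, 91, 151, 77, 2488], [15, 99, 23, 15, 138], [288, 104, 43, 28, 625], [371, 151, 29, 17, 297], [348, 153, 17, 18, 132], [351, 171, 11, 16, 132], [219, 197, 13, 18, 163], [222, 215, 14, 17, 148]]
top [[252, 99, 26, 11, 57], [176, 99, 145, 226, 18538], [233, 177, 36, 11, 127], [409, 201, 18, 22, 167], [271, 275, 20, 11, 75], [319, 322, 19, 47, 160], [189, 326, 11, 50, 91], [251, 368, 87, 32, 1685], [339, 370, 140, 30, 1612], [614, 379, 18, 21, 251], [631, 381, 9, 19, 103]]
```

Run:
```python
from h import *
w=cam('wrist');s=cam('scene')
P=[]
for a,b in(((292,184),(356.5,152)),((292.5,209.5),(347,154.5)),((350.5,184),(365.5,164.5))):
    X,e=tri(ray(w,a),ray(s,b));P.append(X);print(X.round(1),np.round(e[0],1))
st=r.sense();print(st['clock'],st['contact_force'].round(1))
r.sign_off()
```

```text
[486.1 108.5 170.8] 1.6
[487.7  83.8 169.2] 0.1
[535.2 113.7 167.7] 1.4
11.25 [ 0.2  1.1 -0.1]
the job is handed in; nothing more can be done
```

The green clip is off the rack and clipped upright over the board's top edge at the orange mark, gripping card and board together. I handed the job in at 11.25 s.

**Placement:** I pressed the clip down until contact showed. The wrist force briefly reached 61 N, and it read 14 N in the last check before release. I opened the gripper while following down, then retreated straight up.

**Last checks:**
- **Position and tilt:** In the scene and wrist pictures the handle tips lie within about 1–3 pixels of where a fully seated, upright clip at the mark would put them. The clip is about 1–2 mm off the mark along the edge.
- **Top camera:** It agreed less well, several pixels off at some corners. I did not resolve that; the near handle may be partly hidden by the arm in that view.
- **Depth:** Measuring the handle tips across two views gave 168–171 mm, against the 171.5 mm expected for a fully pushed-down clip. That agrees to about 2–4 mm.
- **Card:** It was standing in its holder in the last picture I viewed, taken after release and before the retreat. I did not look at it by eye again.
- **Surroundings:** Comparing pictures from before and after showed no change at the red clip, inks or cup. One patch changed near the palette, which I took to be the arm's shadow. In the top view the arm and its shadow hid part of the table.
- **Contact:** The wrist force was about zero, with the gripper open and clear of everything.

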